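# Lock a slide unit with a pin whose hole must be felt for

### The arm

A 6-joint arm with a two-finger parallel gripper is mounted at the origin on the work surface. World frame = base frame: x ahead of the robot, y to its left, z up, the work surface at z = 0. Lengths are in m, angles in rad, forces in N, time in s.
With the tool pointing down it reaches from about 0.375 to 0.975 m from the base axis. Payload 3.8 kg.
Tool frame: the origin (TCP) lies on the mounting face of the last link; the fingertips stand 173 mm ahead of it and the grasp point (between the pads) lies 155 mm ahead of it; z points along the fingers, y is the direction in which the jaws open and shut (so a half turn about z gives the same grasp; the last joint's range is limited). The gripper opens to 85 mm and grips with 20 to 120 N. Pads are 22 mm wide; open, the fingers measure 114 mm over their backs; the gripper's body (76 mm by 85 mm) begins 54 mm behind the grasp point. The pads swing forward as they close: fully open they stand 13 mm farther back than shut.
Start: joints at [1.192, 0.264, 1.604, -0, 1.274, -0.037], TCP at [0.226, 0.636, 0.405] pointing down, gripper open.
Joint ranges: [-2.63, 2.63], [-0.94, 2.18], [0.31, 2.57], [-1.31, 4.45], [0, 2.66], [-2.55, 2.55]. Speed limits (rad/s): [2.57, 2.57, 3.14, 3.14, 3.14, 3.14].

### API

Orientations are given as a 3x3 rotation matrix whose columns are the frame's x, y, z axes.
In Python, from rig import sense, get_image, camera_model, close_job gives the robot as it stands.
- The arm moves only by the shell command python3 -m crank 'ROWS'. ROWS is JSON, one flat list of numbers, 7 for each row, row after row: the shift along the tool's x, y, z in cm, then the turn, a rotation vector about the tool's x, y, z in rad, then the closure, from 0 (fully open) to 1 (shut). In form: [dx, dy, dz, wx, wy, wz, hand, dx, dy, dz, wx, wy, wz, hand, ...]. A call has 1 to 8 rows; each row shifts and turns the commanded pose from where the row before left it, along the tool's axes as they then stand; what a row does not reach is not made up. A row lasts 1/10 s, in which the tool goes at most 50 mm and 8.59 degrees, less where a joint would pass 70% of its speed; a pose out of reach is approached as far as the arm can. A call is refused whole if a number of a shift passes 5 or a number of a turn 0.15, either way. A call with a gripper value outside its range is refused whole. The fingers move at their own pace and stop on an object; the grip force is fixed at half the most. Time passes only in rows, so rows that do not move let the fingers close. It gives the time, the measured TCP pose, the force and the opening at its end, in the units of the state.
- sense(): the state, without advancing time (a new reading comes with each control period).
- get_image(name): name is "side" or "top"; returns the picture (400x640x3 uint8, red, green, blue); there is no depth.
- camera_model(name): a dict with "intrinsics" (3x3 intrinsics, pixels), "dist" ([k1, k2, p1, p2, k3] as OpenCV has them; the pictures are not rectified), "R" (3x3) and "t" (3): a world point X has camera coordinates R X + t. Camera axes: x right, y down, z forward; pixel columns grow to the right and rows downward; lengths in m; the calibration is good to about 2 mm. A picture is of the moment at which its call begins. camera_model takes no time and is no camera call.
- close_job(): hands the job in, once; it reports no verdict.
The state is a dict: "t": time; "joint_pos": joint angles; "joint_velocities": joint speeds; "joint_efforts": joint torques, N m; "tcp_pos": TCP position; "tcp_rot": TCP orientation; "force": force on the tool from outside, world axes, zero at the start; "moment": the same for the moment, N m; "finger_gap": finger opening in m.
Only numpy, scipy, OpenCV 4.12 (cv2) and the standard library are available. Lean on these libraries where they do the work, as an engineer would, in place of code of your own. Each camera call takes 0.05 s, during which the arm holds its last target.

### The job

Lock the aluminium slide unit for transport: take the green-handled locking pin out of the wooden block, put it upright into the orange bush on the unit's sliding cover, and, with the pin's tip resting lightly on the carriage hidden below, slide pin and cover along together until the tip drops into the carriage's hole. Push it fully home so that the green handle sits on the bush, and let go. Push gently throughout (well under 35 N, or the carriage is marked) and leave the mug, battery, multimeter and screw box where they are.

Things in the scene. Friction and masses are not known exactly. Their poses are not given: they have to be found in the camera images.
- pin_grip (a point): Centre of the locking pin's green handle, a flat upright paddle 30 mm wide (own x), 14 mm thick (own y: squeeze here), 50 mm tall (own z, up), white band near its top. A round steel shank, 12 mm across and 48 mm long, runs straight down from the handle's middle: handle's underside 25 mm, tip of the shank 73 mm below this point. Mass 70 to 120 g.
- pin_tip (a point): Centre of the foot of the pin's shank (2.5 mm chamfer round it); axes as pin_grip, z up along the pin.
- block: Fixed pale wooden storage block, 64 x 64 mm and 54 mm tall, origin in the middle of its underside. The pin stands loosely in its central hole (15.5 mm wide, 51 mm deep) with the handle resting on the block's top, and lifts straight out.
- housing: Fixed aluminium slide unit: dark base plate 110 x 200 x 10 mm, body 90 mm wide (own x), 180 mm long (own y), flat top 60 mm high. Origin in the middle of its underside, z up. Green pulley on its +y end, steel bearing cap on its -y end. A slot along y in its top is wholly hidden by the sliding cover. Inside is a carriage.
- carriage_face (a point): In the housing's middle, 43.5 mm above the table. The hidden carriage's flat level top face lies under the whole slot, at an unmeasured height 41 to 46 mm above the table; axes as the housing's. Its one hole (15.4 mm wide, on the slot's centre line, deeper than the pin goes) is not measured: 7 mm on the -y side to 25 mm on the +y side of this point. The clamped carriage holds against 80 N.
- cover (a joint): Place of the sliding steel cover along the housing's +y, in m: -0.025 to 0.025 is its whole travel, 0 with the bush over the housing's middle. It starts near its -y end (below -0.02), clear of the carriage's hole, so the search goes towards +y. It slides with about 1.2 N of friction and follows the pin standing in its bush.
- bush_mouth (a point): Centre of the mouth, 76 mm above the table, of the orange bush (36 x 36 x 12 mm) on the steel cover (42 x 118 x 4 mm). Its round hole, 14.4 mm wide with a 2 mm chamfer, goes down through both. Axes as the housing's. Pin on the carriage's closed face: tip 30 to 35 mm below the mouth. Pin home in the hole: tip 48 mm below it, handle resting on the bush, pin_grip 25 mm above it.
- mug: Blue ceramic mug, 84 mm wide, 95 mm tall, origin under its centre. Leave alone.
- battery: Grey block battery with a black top, 65 x 150 mm and 92 mm tall, origin under its centre. Leave alone.
- multimeter: Yellow multimeter lying on its back, 190 x 90 mm and 40 mm thick, origin under its centre. Leave alone.
- screw_box: White open box of fasteners, 110 x 80 mm and 35 mm tall, origin under its centre. Leave alone.
Things that resemble listed ones, but are neither listed nor needed, are in the scene too. There is more than one size of the part that bears pin_grip; the job needs the largest.

How it is judged:
By the outcome, as a careful person would: the job done as asked, in the order asked, and still so for the second after the job is handed in, with the robot touching nothing.
It also fails if it takes over 53 s, if anything falls off the work surface, if the arm or the gripper's body presses on something with over 40 N, if the wrist force passes 120 N, or if a joint passes its speed limit or range.

## Working session

There is one attempt and no reset: what is moved stays moved. The work goes in short steps, Python scripts to look and compute and a shell command to move; the robot and the scene stay as the last step left them, time stands still between calls to the robot, and variables do not carry over. Pictures are saved under pics/ and viewed, and the job is handed in when it is done.

```bash
mkdir -p pics; ls
python3 - <<'E'
from rig import *
import cv2,numpy as np
s=sense();print(s['t'],s['tcp_pos'],s['tcp_rot'],s['force'],s['finger_gap'])
for n in('top','side'):
    im=get_image(n);cv2.imwrite(f'pics/{n}0.png',im[:,:,::-1]);m=camera_model(n);print(n,m)
E
```

```text
pics
0.0 [0.22611925 0.6356207  0.40337191] [[-9.42146672e-01  3.35199929e-01 -8.09994063e-04]
 [ 3.35200902e-01  9.42144363e-01 -2.08663229e-03]
 [ 6.36923453e-05 -2.23742441e-03 -9.99997495e-01]] [0.51169442 0.46299921 0.154643  ] 0.08526859942305699
top {'intrinsics': array([[516.64139785,   0.        , 308.90998537],
       [  0.        , 516.64139785, 205.09005571],
       [  0.        ,   0.        ,   1.        ]]), 'dist': array([-0.03960098,  0.        ,  0.        ,  0.        ,  0.        ]), 'R': array([[ 0.02322913, -0.9997169 ,  0.00514958],
       [-0.9903293 , -0.02371512, -0.1366948 ],
       [ 0.13677822, -0.00192448, -0.99059983]]), 't': array([-0.01391068,  0.58598137,  1.24136506])}
side {'intrinsics': array([[371.69767276,   0.        , 317.78911175],
       [  0.        , 371.69767276, 198.08773986],
       [  0.        ,   0.        ,   1.        ]]), 'dist': array([-0.03840515,  0.        ,  0.        ,  0.        ,  0.        ]), 'R': array([[ 9.84773106e-01, -1.73843364e-01,  6.43947721e-04],
       [-9.83819398e-02, -5.60351933e-01, -8.22390847e-01],
       [ 1.43328029e-01,  8.09805036e-01, -5.68922561e-01]]), 't': array([-0.56953875,  0.13725505,  0.97845719])}
```

View pics/top0.png

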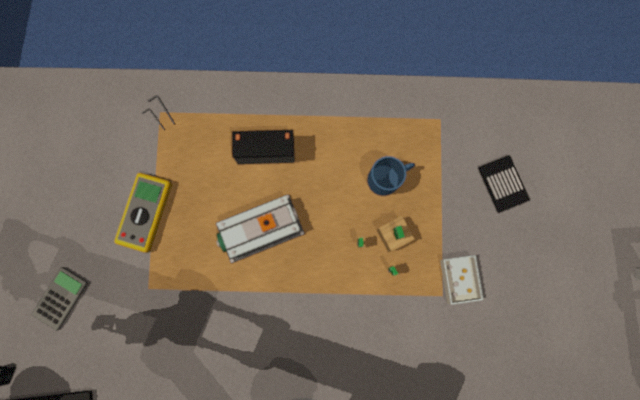

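View pics/side0.png

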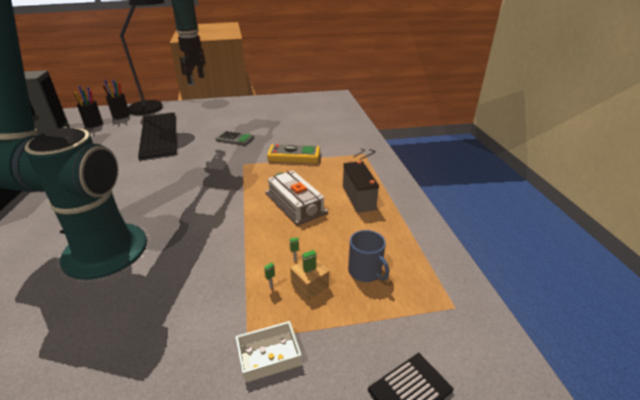

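The green handles that could be taken for the pin, in the top view, are at (399,232) in the wooden block, (361,243) and (394,270). The last two are smaller and stand free. I'll check close crops.

Run:
```python
import cv2,numpy as np
t=cv2.imread('pics/top0.png');s=cv2.imread('pics/side0.png')
def c(im,x,y,w,h,k,n):cv2.imwrite(f'pics/{n}.png',cv2.resize(im[y:y+h,x:x+w],None,fx=k,fy=k,interpolation=cv2.INTER_CUBIC))
c(t,345,205,80,80,7,'c1');c(t,205,185,110,85,7,'c2');c(s,255,230,80,75,7,'c3');c(s,255,160,80,70,8,'c4')
```

```text
(no output)
```

View pics/c1.png

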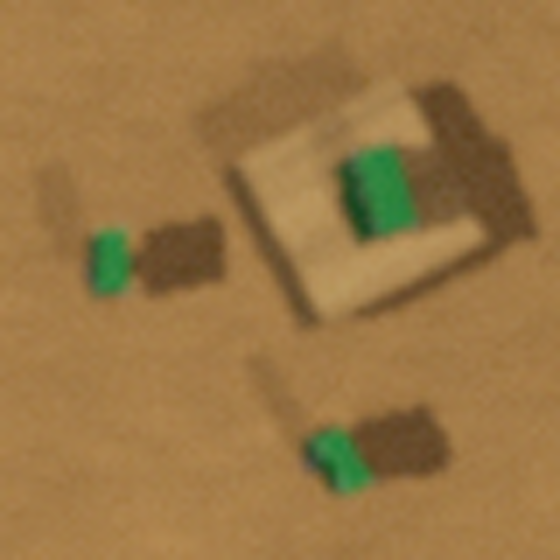

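View pics/c2.png

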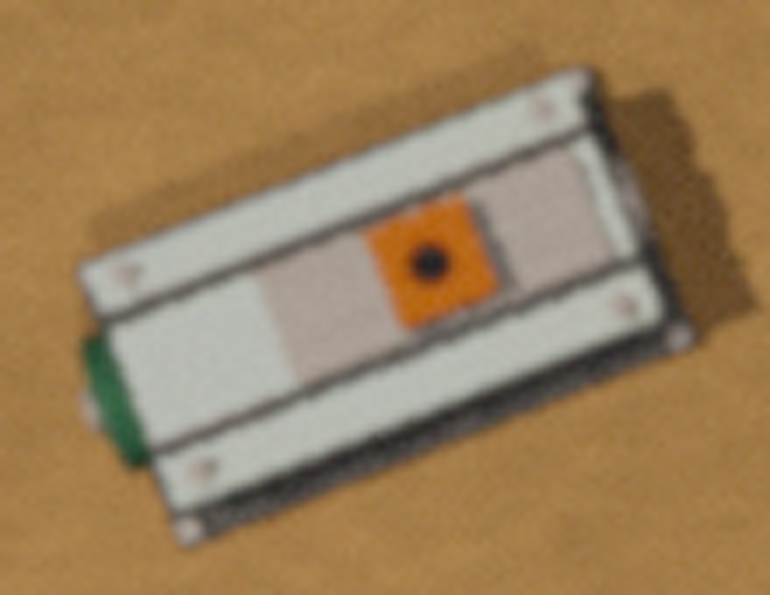

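View pics/c3.png

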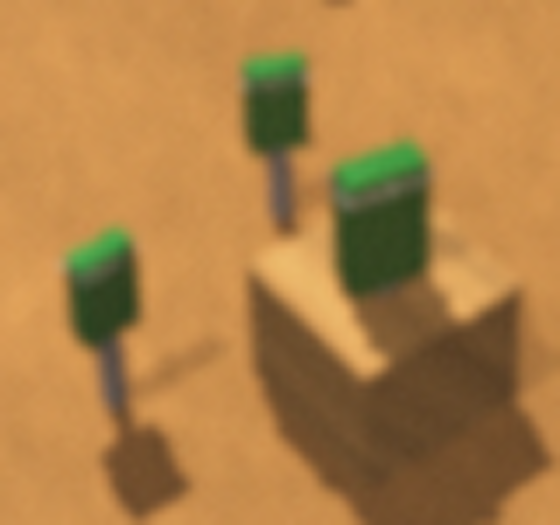

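View pics/c4.png

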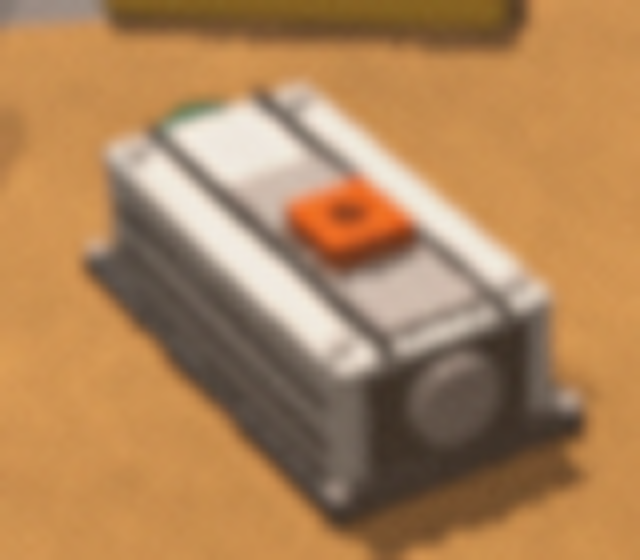

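The pin in the block at (399,232) has the largest handle, with a 14 mm by 30 mm top face, so that is the one to take. Next I fit the poses in both views.

```bash
cat > h.py <<'E'
import cv2,numpy as np
from rig import *
from scipy.optimize import least_squares,minimize
C={n:camera_model(n) for n in('top','side')}
def proj(n,P):
    m=C[n];r,_=cv2.Rodrigues(m['R']);p,_=cv2.projectPoints(np.float64(P).reshape(-1,1,3),r,m['t'],m['intrinsics'],m['dist']);return p[:,0]
def ray(n,uv,z):
    m=C[n];p=cv2.undistortPoints(np.float64([[uv]]),m['intrinsics'],m['dist'])[0,0]
    d=m['R'].T@np.r_[p,1];o=-m['R'].T@m['t'];return o+d*(z-o[2])/d[2]
def place(q,L):
    c,s=np.cos(q[2]),np.sin(q[2]);L=np.float64(L);return np.c_[q[0]+c*L[:,0]-s*L[:,1],q[1]+s*L[:,0]+c*L[:,1],L[:,2]]
E
python3 - <<'E'
from h import *
K=dict(top=(7,205,185),side=(8,255,160))
def px(n,l,K=K):k,a,b=K[n];return (np.float64(l)+.5)/k-.5+[a,b]
T=[[.045,.09,.06],[.045,-.09,.06],[-.045,-.09,.06],[-.045,.09,.06]]
Lt=T;pt=px('top',[(80,268),(590,72),(662,315),(178,510)])
ps=px('side',[(300,85),(548,292),(350,375),(110,150)])
for use in('top','side','both'):
    f=lambda q:np.r_[(proj('top',place(q,T))-pt).ravel()*(use!='side'),(proj('side',place(q,T))-ps).ravel()*(use!='top')]
    r=least_squares(f,[.55,.1,.2]);print(use,r.x,np.round(r.fun,1))
    q=r.x
    for n,uv in(('top',(430,262)),('side',(348,210))):
        w=ray(n,px(n,[uv])[0],.076);c,s=np.cos(q[2]),np.sin(q[2]);d=w[:2]-q[:2];print(n,w,'local',c*d[0]+s*d[1],-s*d[0]+c*d[1])
# pin
box=np.float64([[a*.015,b*.007,z] for a in(-1,1) for b in(-1,1) for z in(.054,.104)])
M={}
for n,(x,y,w,h) in dict(top=(388,222,20,20),side=(300,247,20,30)).items():
    im=cv2.imread(f'pics/{n}0.png').astype(float);B,G,R=im[...,0],im[...,1],im[...,2]
    m=np.zeros(G.shape,bool);m[y:y+h,x:x+w]=((G-R)>8)[y:y+h,x:x+w]
    pts=np.argwhere(m)[:,::-1];hull=cv2.convexHull(pts.astype(np.int32));mm=np.zeros(G.shape,np.uint8);cv2.fillConvexPoly(mm,hull,255)
    M[n]=mm;print(n,m.sum(),(mm>0).sum(),pts.min(0),pts.max(0))
def rend(n,q,k=8):
    p=proj(n,place(q,box));hu=cv2.convexHull(((p+.5)*16*1).astype(np.float32))
    return hu
def cost(q,ns=('top','side')):
    e=0
    for n in ns:
        ys,xs=np.where(M[n]);x0,y0=xs.min()-8,ys.min()-8;x1,y1=xs.max()+9,ys.max()+9
        k=8;p=(proj(n,place(q,box))+.5-[x0,y0])*k
        hu=cv2.convexHull((p*16).astype(np.int32));im=np.zeros(((y1-y0)*k,(x1-x0)*k),np.uint8);cv2.fillConvexPoly(im,hu,255,shift=4)
        im=cv2.resize(im,None,fx=1/k,fy=1/k,interpolation=cv2.INTER_AREA).astype(float)
        e+=np.abs(im-M[n][y0:y1,x0:x1]).sum()/255
    return e
w=ray('top',(399.5,232),.104);print(w)
for ns in(('top',),('side',),('top','side')):
    best=min((minimize(cost,[w[0],w[1],y],args=(ns,),method='Nelder-Mead',options=dict(initial_simplex=np.array([[w[0],w[1],y]]*4)+np.array([[0,0,0],[.006,0,0],[0,.006,0],[0,0,.3]]))) for y in np.arange(-.2,1.,.2)),key=lambda r:r.fun)
    print(ns,best.x,best.fun)
# block
K1=dict(top=(7,345,205))
bt=px('top',[(238,162),(402,84),(488,232),(315,322)],K1)
for p in bt:print(ray('top',p,.054))
E
```

```text
top [0.52907035 0.12097176 0.39583906] [ 1.4 -0.6 -2.3  0.8  0.7  0.3  0.2 -0.5  0.   0.   0.   0.  -0.   0.
 -0.   0. ]
top [0.53779462 0.10197722 0.076     ] local 0.0007256888718777232 -0.020889680611452768
side [0.53750734 0.10364796 0.076     ] local 0.0011048380619225924 -0.019237369988542252
side [0.52988016 0.12421453 0.4199736 ] [ 0.   0.  -0.  -0.  -0.  -0.  -0.  -0.   0.3 -0.1  1.1  0.1 -0.6 -0.1
 -0.7 -0. ]
top [0.53779462 0.10197722 0.076     ] local -0.00184027613100308 -0.023531892471048286
side [0.53750734 0.10364796 0.076     ] local -0.0014213634779284357 -0.021889212742072308
both [0.52936119 0.12150427 0.40386995] [ 1.2 -0.4 -2.8  0.5  0.5 -0.2  0.2 -0.4  0.7  0.3  0.8  0.9 -1.2  0.5
 -0.5  0.2]
top [0.53779462 0.10197722 0.076     ] local 8.119983258118857e-05 -0.021270205979651357
side [0.53750734 0.10364796 0.076     ] local 0.00047360617285072907 -0.019620993510922446
top 110 118 [394 226] [404 238]
side 188 227 [303 250] [315 270]
[ 0.51875866 -0.21378282  0.104     ]
('top',) [ 0.520511   -0.21587652  0.28752613] 17.4078431372549
('side',) [ 0.52092462 -0.21196875  0.81433193] 46.22352941176471
('top', 'side') [ 0.52048191 -0.21449224  0.79775646] 88.89803921568628
[ 0.53255023 -0.17147923  0.054     ]
[ 0.56130557 -0.22890478  0.054     ]
[ 0.5100818  -0.25893677  0.054     ]
[ 0.47743084 -0.19856198  0.054     ]
```

Run:
```python
from h import *
box=np.float64([[a*.015,b*.007,z] for z in(.054,.104) for a,b in((-1,-1),(1,-1),(1,1),(-1,1))])
out=[]
for yaw in(.28,.5):
  row=[]
  for n,x,y in(('top',385,215),('side',292,240)):
    k=11;im=cv2.imread(f'pics/{n}0.png')[y:y+36,x:x+36];im=cv2.resize(im,None,fx=k,fy=k,interpolation=cv2.INTER_CUBIC)
    p=(proj(n,place([.5205,-.2145,yaw],box))-[x,y]+.5)*k
    for i in range(4):
        for a,b in((i,(i+1)%4),(i+4,(i+1)%4+4),(i,i+4)):cv2.line(im,tuple(p[a].astype(int)),tuple(p[b].astype(int)),(0,0,255) if a>3 else (255,0,0),1)
    row.append(im)
  out.append(np.hstack(row))
o=np.vstack(out);cv2.imwrite('pics/ov.png',cv2.resize(o,None,fx=.75,fy=.75,interpolation=cv2.INTER_AREA))
```

```text
(no output)
```

View pics/ov.png

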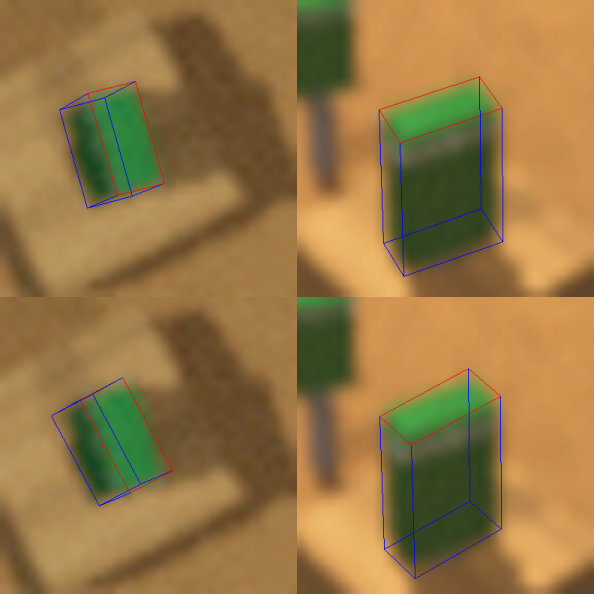

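The 0.25 rad handle yaw fits. The pin is at (0.5205, -0.2145) and the bush mouth at about (0.5377, 0.1025), with the cover near -0.021. I'll turn the tool to the handle and travel over.

```bash
python3 -m crank '[0,0,0,0,0,-0.147,0, 0,0,0,0,0,-0.147,0, 0,0,0,0,0,-0.147,0, 0,0,0,0,0,-0.147,0, -0.38,-4.4,0,0,0,0,0, -0.38,-4.4,0,0,0,0,0, -0.38,-4.4,0,0,0,0,0, -0.38,-4.4,0,0,0,0,0]'
```

```text
t: 0.9
tcp_pos: [0.284, 0.4673, 0.4039]
tcp_rot: [[-0.97, -0.244, -0.0], [-0.244, 0.97, -0.001], [0.001, -0.001, -1.0]]
force: [0.4, -0.3, 0.4]
finger_gap: 0.0855
```

```bash
python3 -m crank '[-0.38,-4.4,0,0,0,0,0, -0.38,-4.4,0,0,0,0,0, -0.38,-4.4,0,0,0,0,0, -0.38,-4.4,0,0,0,0,0, -0.38,-4.4,0,0,0,0,0, -0.38,-4.4,0,0,0,0,0, -0.38,-4.4,0,0,0,0,0, -0.38,-4.4,0,0,0,0,0]'
```

```text
t: 1.7
tcp_pos: [0.399, 0.1332, 0.4045]
tcp_rot: [[-0.97, -0.244, 0.0], [-0.244, 0.97, 0.0], [-0.0, 0.0, -1.0]]
force: [0.7, -0.0, -0.2]
finger_gap: 0.0857
```

```bash
cat > go.py <<'E'
import sys
from h import *
# print move in tool axes (cm) to bring grasp point to target, yaw error (for heading of tool y), tilt
def rep(P=None,head=None):
    s=sense();R=np.array(s['tcp_rot']);g=np.array(s['tcp_pos'])+.155*R[:,2]
    print('t',round(s['t'],2),'grasp',np.round(g,4),'z',np.round(R[:,2],4),'head',round(np.arctan2(R[1,1],R[0,1]),4),'F',np.round(s['force'],2),'M',np.round(s['moment'],2),'gap',round(s['finger_gap'],4),'q6',round(s['joint_pos'][5],2))
    if P is not None:print('tool cm',np.round(R.T@(np.array(P)-g)*100,2))
if __name__=='__main__':
    a=[float(x) for x in sys.argv[1:]];rep(a[:3] if a else None)
E
python3 -m crank '[-0.38,-4.4,0,0,0,0,0, -0.38,-4.4,0,0,0,0,0, -0.38,-4.4,0,0,0,0,0, -0.38,-4.4,0,0,0,0,0, -0.38,-4.4,0,0,0,0,0, -0.38,-4.4,0,0,0,0,0, -0.38,-4.4,0,0,0,0,0, 0,0,0,0,0,0,0]'; python3 go.py .5205 -.2145 .080
```

```text
t: 2.5
tcp_pos: [0.5009, -0.1614, 0.4042]
tcp_rot: [[-0.971, -0.239, 0.0], [-0.239, 0.971, -0.002], [0.0, -0.002, -1.0]]
force: [-0.4, 0.2, -0.0]
finger_gap: 0.0856
t 2.5 grasp [ 0.501  -0.1617  0.2492] z [ 1.0e-04 -1.9e-03 -1.0e+00] head 1.8124 F [-0.44  0.22 -0.01] M [ 0.02 -0.   -0.  ] gap 0.0856 q6 -2.17
tool cm [-0.64 -5.56 16.93]
```

```bash
python3 -m crank '[-0.32,-2.78,2,0,0,0,0, -0.32,-2.78,2,0,0,0,0, 0,0,3,0,0,0,0, 0,0,3,0,0,0,0, 0,0,3,0,0,0,0, 0,0,2,0,0,0,0, 0,0,1,0,0,0,0, 0,0,0,0,0,0,0]'; python3 go.py .5205 -.2145 .080
python3 - <<'E'
from h import *
a=[get_image(n) for n in('top','side')]
a=[cv2.resize(a[0][195:265,355:435],None,fx=5,fy=5),cv2.resize(a[1][215:285,270:350],None,fx=5,fy=5)]
cv2.imwrite('pics/g1.png',np.hstack(a)[:,:,::-1])
E
```

```text
t: 3.3
tcp_pos: [0.5189, -0.2087, 0.2428]
tcp_rot: [[-0.97, -0.244, -0.004], [-0.244, 0.97, 0.002], [0.003, 0.003, -1.0]]
force: [-0.3, 0.3, 0.1]
finger_gap: 0.0851
t 3.3 grasp [ 0.5183 -0.2084  0.0878] z [-0.0037  0.0018 -1.    ] head 1.8174 F [-0.33  0.3   0.07] M [ 0.02  0.01 -0.  ] gap 0.0851 q6 -2.24
tool cm [-0.07 -0.64  0.78]
```

View pics/g1.png

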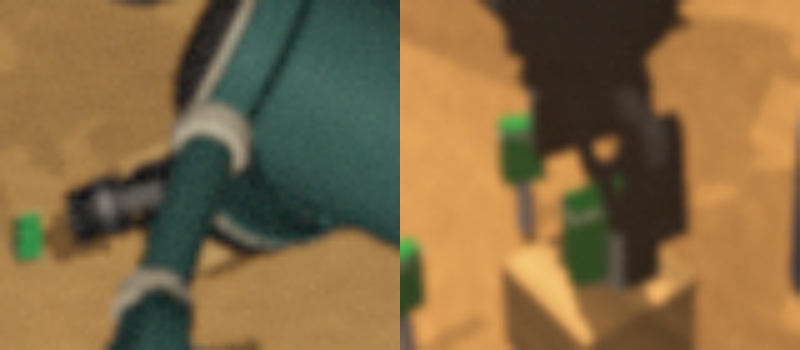

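The handle stands between the fingers, at about (585,240) in the side crop, well inside the opening. I make the last correction and close.

```bash
python3 -m crank '[-0.07,-0.4,0.2,0,0,0,0, 0,0,0.0,0,0,0,0, 0,0,0,0,0,0,0]'; python3 go.py .5205 -.2145 .080
```

```text
t: 3.7
tcp_pos: [0.5219, -0.2137, 0.2437]
tcp_rot: [[-0.97, -0.243, 0.002], [-0.243, 0.97, -0.001], [-0.001, -0.001, -1.0]]
force: [-0.5, -0.5, -0.5]
finger_gap: 0.0854
t 3.7 grasp [ 0.5221 -0.2138  0.0887] z [ 1.6e-03 -7.0e-04 -1.0e+00] head 1.8167 F [-0.5  -0.46 -0.51] M [ 0.01  0.02 -0.02] gap 0.0854 q6 -2.25
tool cm [ 0.18 -0.03  0.87]
```

```bash
python3 -m crank '[0.1,0,0.7,0,0,0,0, 0,0,0,0,0,0,0, 0,0,0,0,0,0,0]'; python3 go.py .5205 -.2145 .080; python3 -m crank '[0,0,0,0,0,0,1, 0,0,0,0,0,0,1, 0,0,0,0,0,0,1, 0,0,0,0,0,0,1, 0,0,0,0,0,0,1, 0,0,0,0,0,0,1]'; python3 go.py .5205 -.2145 .080
```

```text
t: 4.0
tcp_pos: [0.5201, -0.2134, 0.2352]
tcp_rot: [[-0.97, -0.244, -0.001], [-0.244, 0.97, 0.0], [0.001, 0.001, -1.0]]
force: [0.1, -0.2, -0.2]
finger_gap: 0.0852
t 4.0 grasp [ 0.52   -0.2134  0.0802] z [-1.e-03  5.e-04 -1.e+00] head 1.8169 F [ 0.11 -0.24 -0.22] M [-0.   -0.    0.04] gap 0.0852 q6 -2.25
tool cm [-0.02 -0.12  0.02]
t: 4.6
tcp_pos: [0.5205, -0.2136, 0.2358]
tcp_rot: [[-0.97, -0.244, 0.0], [-0.244, 0.97, -0.0], [-0.0, -0.0, -1.0]]
force: [0.1, -0.0, 1.0]
finger_gap: 0.0131
t 4.6 grasp [ 0.5205 -0.2136  0.0808] z [ 1.e-04 -1.e-04 -1.e+00] head 1.8171 F [ 0.06 -0.04  1.04] M [-0.04  0.02  0.03] gap 0.0131 q6 -2.25
tool cm [ 0.03 -0.08  0.08]
```

```bash
python3 -m crank '[0,0,-1,0,0,0,1, 0,0,-2,0,0,0,1, 0,0,-3,0,0,0,1, 0,0,-3,0,0,0,1, 0,0,-3,0,0,0,1, 0,0,-1,0,0,0,1, 0,0,0,0,0,0,1, 0,0,0,0,0,0,1]'; python3 go.py .5377 .1025 .206
python3 - <<'E'
from h import *
a=get_image('side');
cv2.imwrite('pics/g2.png',cv2.resize(a[170:290,230:370],None,fx=5,fy=5,interpolation=cv2.INTER_CUBIC)[:,:,::-1])
E
```

```text
t: 5.4
tcp_pos: [0.52, -0.2133, 0.3645]
tcp_rot: [[-0.97, -0.244, -0.002], [-0.244, 0.97, 0.001], [0.001, 0.001, -1.0]]
force: [-0.4, 0.7, -0.2]
finger_gap: 0.0135
t 5.4 grasp [ 0.5197 -0.2132  0.2095] z [-1.5e-03  7.0e-04 -1.0e+00] head 1.817 F [-0.36  0.72 -0.17] M [-0.02  0.04  0.04] gap 0.0135 q6 -2.25
tool cm [-9.44 30.18  0.37]
```

View pics/g2.png

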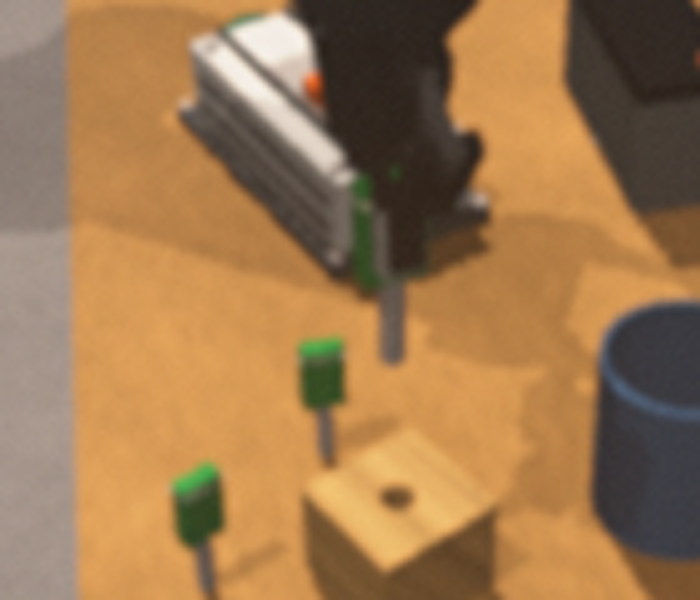

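The pin hangs upright, with its tip at about (308,242) in the full side view, and the block hole is empty. I carry it over to the bush.

```bash
python3 -m crank '[-0.6,1.8,0,0,0,0,1, -1.1,3.6,0,0,0,0,1, -1.34,4.3,0,0,0,0,1, -1.34,4.3,0,0,0,0,1, -1.34,4.3,0,0,0,0,1, -1.34,4.3,0,0,0,0,1, -1.2,3.8,0,0,0,0,1, -0.8,2.5,0,0,0,0,1]';python3 -m crank '[-0.38,1.3,0,0,0,0,1, 0,0,0,0,0,0,1, 0,0,0,0,0,0,1]'; python3 go.py .5377 .1025 .206
python3 - <<'E'
from h import *
a=get_image('side');b=get_image('top')
cv2.imwrite('pics/g3.png',np.hstack([cv2.resize(a[140:230,255:335],None,fx=5,fy=5,interpolation=cv2.INTER_CUBIC),cv2.resize(b[180:270,220:300],None,fx=5,fy=5,interpolation=cv2.INTER_CUBIC)])[:,:,::-1])
R=np.array(sense()['tcp_rot']);p=np.array(sense()['tcp_pos'])
for l in(.155+.0268,.155+.0748):
    P=p+l*R[:,2];print(P,(proj('side',P)-[255,140]+.5)*5-.5)
print(ray('side',(298.06,185.8),.076),(np.array((298.06,185.8))-[255,140]+.5)*5)
E
```

```text
t: 6.25
tcp_pos: [0.5369, 0.0913, 0.3632]
tcp_rot: [[-0.969, -0.245, -0.004], [-0.245, 0.969, 0.0], [0.004, 0.001, -1.0]]
force: [0.5, -0.1, -1.7]
finger_gap: 0.0132
t: 6.55
tcp_pos: [0.5382, 0.1017, 0.3646]
tcp_rot: [[-0.97, -0.244, -0.002], [-0.244, 0.97, -0.001], [0.002, -0.001, -1.0]]
force: [0.1, -0.5, -0.8]
finger_gap: 0.0129
t 6.55 grasp [0.5379 0.1015 0.2096] z [-0.0019 -0.0011 -1.    ] head 1.8173 F [ 0.12 -0.49 -0.83] M [-0.02 -0.01  0.05] gap 0.0129 q6 -1.68
tool cm [-0.01  0.1   0.36]
[0.53818372 0.10092911 0.18338241] [[213.50354841  71.18446114]]
[0.53813976 0.10089448 0.13538245] [[215.98807938 146.01899863]]
[0.53750898 0.10371678 0.076     ] [217.8 231.5]
```

View pics/g3.png

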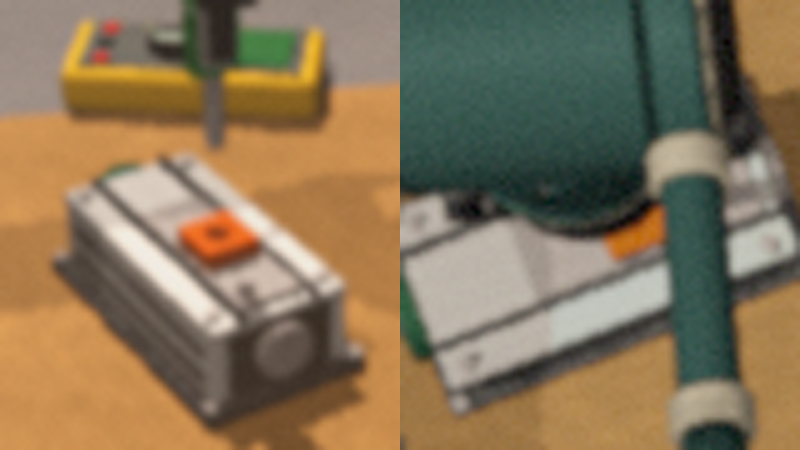

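The visible tip at (216,147) in the left crop agrees with its projection, and the bush hole is at (217,232). I descend to just above the bush and look again.

```bash
python3 -m crank '[0,0.1,1.2,0,0,0,1, 0,0,1.5,0,0,0,1, 0,0,1.2,0,0,0,1, 0,0,0.6,0,0,0,1, 0,0,0,0,0,0,1, 0,0,0,0,0,0,1]'; python3 go.py .5377 .1025 .206
python3 - <<'E'
from h import *
a=get_image('side');b=get_image('top')
cv2.imwrite('pics/g4.png',cv2.resize(a[160:210,265:335],None,fx=11,fy=11,interpolation=cv2.INTER_CUBIC)[:,:,::-1])
R=np.array(sense()['tcp_rot']);p=np.array(sense()['tcp_pos'])
P=p+.2298*R[:,2];print(P,(proj('side',P)-[265,160]+.5)*11-.5)
P=[.5377,.1025,.076];print(P,(proj('side',P)-[265,160]+.5)*11-.5)
E
```

```text
t: 7.25
tcp_pos: [0.5382, 0.1033, 0.3204]
tcp_rot: [[-0.97, -0.244, -0.0], [-0.244, 0.97, -0.0], [0.0, 0.0, -1.0]]
force: [0.7, -0.7, -1.6]
finger_gap: 0.0131
t 7.25 grasp [0.5382 0.1033 0.1654] z [-4.e-04 -0.e+00 -1.e+00] head 1.817 F [ 0.69 -0.67 -1.59] M [-0.02  0.04  0.02] gap 0.0131 q6 -1.67
tool cm [ 0.07 -0.07 -4.06]
[0.53878744 0.10346778 0.09151533] [[371.83511447 239.78870947]]
[0.5377, 0.1025, 0.076] [[369.96120279 291.15611216]]
```

View pics/g4.png

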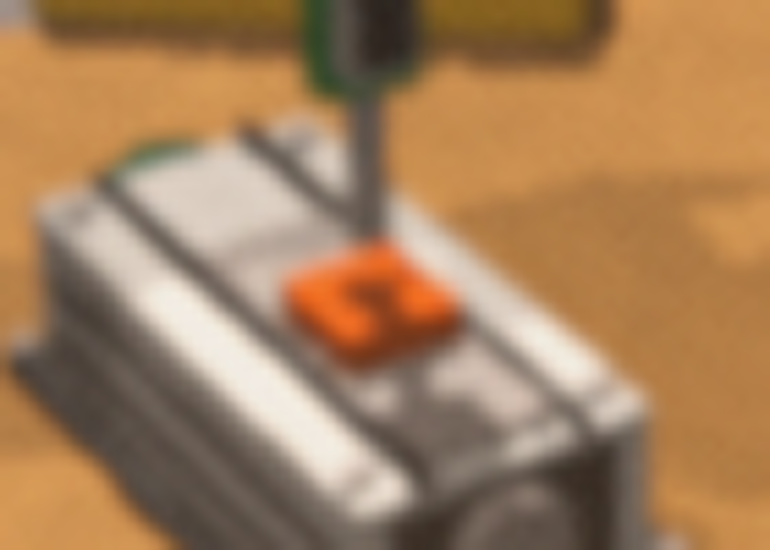

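```bash
python3 -m crank '[0.05,0,0.6,0,0,0,1, 0,0,0.6,0,0,0,1, 0,0,0.3,0,0,0,1, 0,0,0.2,0,0,0,1, 0,0,0,0,0,0,1]'; python3 go.py;python3 -m crank '[0,0,0.3,0,0,0,1, 0,0,0.2,0,0,0,1, 0,0,0,0,0,0,1]'; python3 go.py
```

```text
t: 7.85
tcp_pos: [0.5375, 0.1032, 0.3031]
tcp_rot: [[-0.97, -0.244, -0.001], [-0.244, 0.97, -0.0], [0.001, 0.0, -1.0]]
force: [-0.5, 0.2, -0.8]
finger_gap: 0.0134
t 7.85 grasp [0.5373 0.1031 0.1481] z [-9.e-04 -2.e-04 -1.e+00] head 1.817 F [-0.52  0.2  -0.85] M [-0.06  0.01 -0.  ] gap 0.0134 q6 -1.67
t: 8.15
tcp_pos: [0.5375, 0.1032, 0.2983]
tcp_rot: [[-0.97, -0.244, -0.001], [-0.244, 0.97, -0.0], [0.001, 0.0, -1.0]]
force: [0.3, 0.2, -1.4]
finger_gap: 0.0132
t 8.15 grasp [0.5374 0.1031 0.1433] z [-7.e-04 -1.e-04 -1.e+00] head 1.817 F [ 0.28  0.15 -1.36] M [ 0.01  0.02 -0.04] gap 0.0132 q6 -1.67
```

The tip is about 7 mm below the mouth with no force, so it is in the bush. I continue down.

```bash
python3 -m crank '[0,0,0.4,0,0,0,1, 0,0,0.4,0,0,0,1, 0,0,0.2,0,0,0,1, 0,0,0,0,0,0,1]'; python3 go.py;python3 -m crank '[0,0,0.3,0,0,0,1, 0,0,0.2,0,0,0,1, 0,0,0.1,0,0,0,1, 0,0,0,0,0,0,1]'; python3 go.py
```

```text
t: 8.55
tcp_pos: [0.5374, 0.1031, 0.288]
tcp_rot: [[-0.97, -0.244, -0.001], [-0.244, 0.97, -0.0], [0.001, 0.0, -1.0]]
force: [0.2, 0.6, -0.4]
finger_gap: 0.0133
t 8.55 grasp [0.5372 0.1031 0.133 ] z [-1.1e-03 -2.0e-04 -1.0e+00] head 1.817 F [ 0.24  0.57 -0.44] M [-0.03  0.05  0.  ] gap 0.0133 q6 -1.67
t: 8.95
tcp_pos: [0.5376, 0.1032, 0.2824]
tcp_rot: [[-0.97, -0.244, -0.0], [-0.244, 0.97, -0.0], [0.0, 0.0, -1.0]]
force: [-0.6, 0.4, -1.4]
finger_gap: 0.0135
t 8.95 grasp [0.5375 0.1031 0.1274] z [-4.e-04 -1.e-04 -1.e+00] head 1.817 F [-0.61  0.36 -1.35] M [ 0.03  0.02 -0.05] gap 0.0135 q6 -1.67
```

```bash
python3 -m crank '[0,0,0.1,0,0,0,1, 0,0,0.1,0,0,0,1, 0,0,0,0,0,0,1]'; python3 go.py|head -1;python3 -m crank '[0,0,0.1,0,0,0,1,0,0,0,0,0,0,1]'|grep force; python3 go.py|head -1; python3 -m crank '[0,0,0.1,0,0,0,1,0,0,0,0,0,0,1]'|grep force; python3 go.py|head -1
```

```text
t: 9.25
tcp_pos: [0.5376, 0.1032, 0.2806]
tcp_rot: [[-0.97, -0.244, -0.0], [-0.244, 0.97, -0.0], [0.0, 0.0, -1.0]]
force: [-0.1, 0.3, -0.3]
finger_gap: 0.0132
t 9.25 grasp [0.5376 0.1032 0.1256] z [-1.e-04 -0.e+00 -1.e+00] head 1.817 F [-0.05  0.25 -0.3 ] M [ 0.02  0.02 -0.02] gap 0.0132 q6 -1.67
force: [-0.3, 0.2, -0.1]
t 9.45 grasp [0.5376 0.1032 0.1246] z [-2.e-04 -0.e+00 -1.e+00] head 1.817 F [-0.32  0.17 -0.05] M [-0.01  0.01 -0.05] gap 0.0131 q6 -1.67
force: [-0.3, 0.2, -0.6]
t 9.65 grasp [0.5376 0.1032 0.1235] z [-2.e-04 -0.e+00 -1.e+00] head 1.817 F [-0.26  0.24 -0.58] M [ 0.01  0.06 -0.04] gap 0.0136 q6 -1.67
```

```bash
for i in 1; do python3 -m crank '[0,0,0.1,0,0,0,1,0,0,0,0,0,0,1]'|grep force; python3 go.py|head -1; done; python3 -m crank '[0,0,0.1,0,0,0,1,0,0,0,0,0,0,1]'|grep force; python3 go.py
```

```text
force: [0.9, 0.9, -0.4]
t 9.85 grasp [0.5376 0.1032 0.1225] z [-2.e-04 -1.e-04 -1.e+00] head 1.817 F [ 0.91  0.87 -0.38] M [-0.03  0.06 -0.05] gap 0.0131 q6 -1.67
force: [-0.2, 0.1, -0.9]
t 10.05 grasp [0.5376 0.1032 0.1215] z [-2.e-04 -0.e+00 -1.e+00] head 1.817 F [-0.21  0.08 -0.95] M [-0.04  0.03 -0.02] gap 0.0134 q6 -1.67
```

```bash
python3 -m crank '[0,0,0.06,0,0,0,1,0,0,0,0,0,0,1]'|grep force; python3 go.py
```

```text
force: [-0.2, -0.2, -0.3]
t 10.25 grasp [0.5376 0.1032 0.121 ] z [-1.e-04 -0.e+00 -1.e+00] head 1.817 F [-0.19 -0.2  -0.26] M [0.04 0.01 0.  ] gap 0.0135 q6 -1.67
```

```bash
python3 -m crank '[0,0,0.06,0,0,0,1,0,0,0,0,0,0,1]'|grep force; python3 go.py
```

```text
force: [-0.7, 0.5, -1.6]
t 10.45 grasp [0.5376 0.1032 0.1204] z [-1.e-04 -0.e+00 -1.e+00] head 1.817 F [-0.7   0.46 -1.62] M [0.06 0.01 0.03] gap 0.0134 q6 -1.67
```

```bash
python3 -m crank '[0,0,0.06,0,0,0,1,0,0,0,0,0,0,1]'|grep force; python3 go.py
```

```text
force: [-0.5, 0.0, -1.3]
t 10.65 grasp [0.5376 0.1032 0.1198] z [-1.e-04  0.e+00 -1.e+00] head 1.817 F [-0.48  0.05 -1.31] M [-0.05  0.03 -0.  ] gap 0.0132 q6 -1.67
```

```bash
python3 -m crank '[0,0,0.06,0,0,0,1,0,0,0,0,0,0,1]'|grep force; python3 go.py
```

```text
force: [0.3, 0.4, -1.5]
t 10.85 grasp [0.5376 0.1032 0.1192] z [-2.e-04 -0.e+00 -1.e+00] head 1.8171 F [ 0.32  0.41 -1.52] M [-0.01 -0.    0.  ] gap 0.0133 q6 -1.67
```

```bash
python3 -m crank '[0,0,0.06,0,0,0,1,0,0,0,0,0,0,1]'|grep force; python3 go.py
```

```text
force: [-0.6, -0.2, -1.2]
t 11.05 grasp [0.5376 0.1032 0.1186] z [-1.e-04 -0.e+00 -1.e+00] head 1.817 F [-0.62 -0.21 -1.21] M [ 0.02  0.02 -0.05] gap 0.0135 q6 -1.67
```

```bash
python3 -m crank '[0,0,0.06,0,0,0,1,0,0,0,0,0,0,1]'|grep force; python3 go.py
```

```text
force: [-0.7, -0.0, -0.3]
t 11.25 grasp [0.5376 0.1032 0.118 ] z [-1.e-04 -0.e+00 -1.e+00] head 1.817 F [-0.69 -0.04 -0.34] M [0.05 0.02 0.01] gap 0.0133 q6 -1.67
```

```bash
python3 -m crank '[0,0,0.06,0,0,0,1,0,0,0,0,0,0,1]'|grep force; python3 go.py
```

```text
force: [0.1, 0.6, -0.3]
t 11.45 grasp [0.5376 0.1032 0.1174] z [-1.e-04  0.e+00 -1.e+00] head 1.817 F [ 0.08  0.57 -0.27] M [-0.   -0.03  0.07] gap 0.013 q6 -1.67
```

```bash
python3 -m crank '[0,0,0.06,0,0,0,1,0,0,0,0,0,0,1]'|grep force; python3 go.py
```

```text
force: [-0.1, 0.1, -1.7]
t 11.65 grasp [0.5376 0.1032 0.1168] z [-2.e-04 -0.e+00 -1.e+00] head 1.817 F [-0.07  0.09 -1.65] M [-0.02 -0.   -0.01] gap 0.0133 q6 -1.67
```

```bash
python3 -m crank '[0,0,0.05,0,0,0,1,0,0,0,0,0,0,1]'|grep force; python3 go.py
```

```text
force: [-0.1, 1.2, -1.3]
t 11.85 grasp [0.5376 0.1032 0.1163] z [-1.e-04 -0.e+00 -1.e+00] head 1.817 F [-0.07  1.23 -1.31] M [ 0.01  0.03 -0.02] gap 0.0134 q6 -1.67
```

```bash
python3 -m crank '[0,0,0.05,0,0,0,1,0,0,0,0,0,0,1]'|grep force; python3 go.py
```

```text
force: [0.1, -0.8, -0.0]
t 12.05 grasp [0.5378 0.1032 0.1162] z [ 1.e-04  0.e+00 -1.e+00] head 1.817 F [ 0.09 -0.76 -0.05] M [-0.09  0.14  0.04] gap 0.013 q6 -1.67
```

```bash
python3 -m crank '[0,0,0.05,0,0,0,1,0,0,0,0,0,0,1]'|grep force; python3 go.py
python3 - <<'E'
from h import *
a=get_image('side')
cv2.imwrite('pics/g5.png',cv2.resize(a[150:210,265:335],None,fx=10,fy=10,interpolation=cv2.INTER_CUBIC)[:,:,::-1])
R=np.array(sense()['tcp_rot']);p=np.array(sense()['tcp_pos'])
P=p+.1818*R[:,2];print(P,(proj('side',P)-[265,150]+.5)*10-.5)
E
```

```text
force: [-1.3, 0.7, 4.7]
t 12.25 grasp [0.5379 0.1032 0.1161] z [ 4.e-04  0.e+00 -1.e+00] head 1.817 F [-1.28  0.68  4.67] M [-0.04  0.44 -0.01] gap 0.0132 q6 -1.67
[0.53789318 0.10320963 0.08925068] [[335.2968646 325.2438   ]]
```

View pics/g5.png

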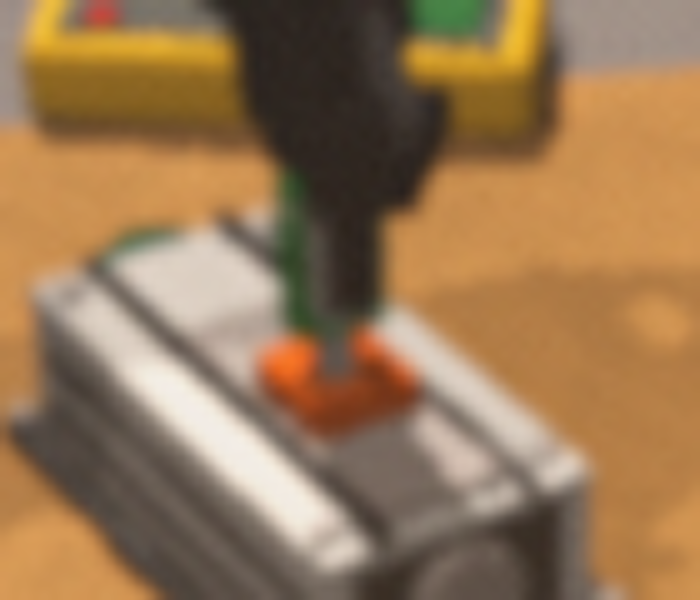

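The tip is resting on the carriage: the force rose to about +5 N at a tip height of about 41.4 mm, inside the given range. Now I slide along housing +y, which is (0.015, 0.099) cm per mm in tool axes.

```bash
python3 -m crank '[0.015,0.099,0,0,0,0,1, 0.015,0.099,0,0,0,0,1, 0.015,0.099,0,0,0,0,1, 0.015,0.099,0,0,0,0,1]'|grep force; python3 go.py
```

```text
force: [-0.3, -5.9, 4.6]
t 12.7 grasp [0.5371 0.1056 0.1161] z [ 0.0021 -0.0024 -1.    ] head 1.8178 F [-0.31 -5.92  4.59] M [-1.25 -0.04 -0.05] gap 0.013 q6 -1.67
```

```bash
python3 -m crank '[0.015,0.099,0,0,0,0,1, 0.015,0.099,0,0,0,0,1, 0.015,0.099,0,0,0,0,1, 0.015,0.099,0,0,0,0,1]'|grep force; python3 go.py
```

```text
force: [0.1, -5.3, 5.0]
t 13.1 grasp [0.5355 0.1092 0.1161] z [ 0.002  -0.0025 -1.    ] head 1.8177 F [ 0.14 -5.25  5.  ] M [-1.38  0.01  0.03] gap 0.0134 q6 -1.66
```

```bash
python3 -m crank '[0.015,0.099,0,0,0,0,1, 0.015,0.099,0,0,0,0,1, 0.015,0.099,0,0,0,0,1]'|grep force; python3 go.py
```

```text
force: [-0.3, -5.5, 5.3]
t 13.4 grasp [0.5343 0.1121 0.1161] z [ 0.0019 -0.0024 -1.    ] head 1.8177 F [-0.26 -5.49  5.32] M [-1.29 -0.    0.01] gap 0.0131 q6 -1.65
```

```bash
python3 -m crank '[0.015,0.099,0,0,0,0,1, 0.015,0.099,0,0,0,0,1]'|grep force; python3 go.py
```

```text
force: [-0.7, -5.0, 5.3]
t 13.6 grasp [0.5335 0.114  0.1161] z [ 0.0018 -0.0023 -1.    ] head 1.8176 F [-0.75 -4.96  5.26] M [-1.2  -0.02 -0.03] gap 0.0133 q6 -1.65
```

```bash
python3 -m crank '[0.015,0.099,0,0,0,0,1, 0.015,0.099,0,0,0,0,1]'|grep force; python3 go.py
```

```text
force: [0.2, -5.0, 4.6]
t 13.8 grasp [0.5327 0.116  0.116 ] z [ 0.0017 -0.0019 -1.    ] head 1.8175 F [ 0.22 -4.96  4.63] M [-1.02 -0.06  0.04] gap 0.0133 q6 -1.65
```

```bash
python3 -m crank '[0.015,0.099,0,0,0,0,1, 0.015,0.099,0,0,0,0,1]'|grep force; python3 go.py
```

```text
force: [-0.0, -0.5, 0.5]
t 14.0 grasp [0.5311 0.1191 0.1152] z [ 2.e-04  6.e-04 -1.e+00] head 1.8165 F [-0.01 -0.49  0.51] M [-0.23 -0.07 -0.03] gap 0.0135 q6 -1.64
```

The tip dropped in: z fell 0.8 mm and the forces went to about zero. The travel was about 17 mm, which puts the cover near -0.004. I push down gently.

```bash
python3 -m crank '[0,0,0.1,0,0,0,1, 0,0,0.05,0,0,0,1, 0,0,0,0,0,0,1]'|grep force; python3 go.py
```

```text
force: [-0.8, 0.1, -0.6]
t 14.3 grasp [0.5306 0.1192 0.1132] z [-1.1e-03  5.0e-04 -1.0e+00] head 1.817 F [-0.81  0.08 -0.61] M [-0.01 -0.08 -0.01] gap 0.0131 q6 -1.64
```

```bash
python3 -m crank '[0,0,0.1,0,0,0,1, 0,0,0.1,0,0,0,1, 0,0,0.1,0,0,0,1, 0,0,0,0,0,0,1]'|grep force; python3 go.py
```

```text
force: [0.0, 0.3, -0.9]
t 14.7 grasp [0.5308 0.119  0.1106] z [-6.e-04  2.e-04 -1.e+00] head 1.8169 F [ 0.02  0.35 -0.89] M [0.05 0.03 0.03] gap 0.0133 q6 -1.64
```

```bash
python3 -m crank '[0,0,0.1,0,0,0,1, 0,0,0.1,0,0,0,1, 0,0,0.1,0,0,0,1, 0,0,0,0,0,0,1]'|grep force; python3 go.py
```

```text
force: [-1.1, 0.6, -1.7]
t 15.1 grasp [0.5311 0.119  0.1078] z [-1.e-04  3.e-04 -1.e+00] head 1.8169 F [-1.07  0.64 -1.67] M [ 0.3   0.09 -0.01] gap 0.0134 q6 -1.64
```

```bash
python3 -m crank '[0,0,0.1,0,0,0,1, 0,0,0.1,0,0,0,1, 0,0,0,0,0,0,1]'|grep force; python3 go.py
```

```text
force: [-0.3, 1.7, -0.6]
t 15.4 grasp [0.531  0.119  0.1057] z [-1.e-04  2.e-04 -1.e+00] head 1.817 F [-0.32  1.68 -0.65] M [ 0.33  0.09 -0.04] gap 0.0133 q6 -1.64
```

```bash
python3 -m crank '[0,0,0.1,0,0,0,1, 0,0,0.1,0,0,0,1, 0,0,0,0,0,0,1]'|grep force; python3 go.py
```

```text
force: [-0.4, 1.7, -0.4]
t 15.7 grasp [0.5311 0.1189 0.1037] z [-1.e-04  1.e-04 -1.e+00] head 1.8169 F [-0.42  1.72 -0.42] M [ 0.4   0.13 -0.03] gap 0.0138 q6 -1.64
```

```bash
python3 -m crank '[0,0,0.06,0,0,0,1, 0,0,0,0,0,0,1]'|grep force; python3 go.py
```

```text
force: [-0.7, 1.1, -0.6]
t 15.9 grasp [0.5311 0.1189 0.1033] z [ 0.e+00  1.e-04 -1.e+00] head 1.8168 F [-0.74  1.14 -0.57] M [ 0.38  0.21 -0.05] gap 0.0134 q6 -1.64
```

```bash
python3 -m crank '[0,0,0.05,0,0,0,1, 0,0,0,0,0,0,1]'|grep force; python3 go.py
```

```text
force: [-0.7, 2.7, 0.0]
t 16.1 grasp [0.5311 0.119  0.1028] z [-0.e+00  1.e-04 -1.e+00] head 1.817 F [-0.68  2.73  0.04] M [ 0.45  0.21 -0.02] gap 0.013 q6 -1.64
```

```bash
python3 -m crank '[0,0,0.05,0,0,0,1, 0,0,0,0,0,0,1]'|grep force; python3 go.py
```

```text
force: [-4.0, 1.3, 3.3]
t 16.3 grasp [0.5311 0.119  0.1027] z [-0.e+00  1.e-04 -1.e+00] head 1.817 F [-3.95  1.35  3.27] M [0.48 0.51 0.02] gap 0.0129 q6 -1.64
```

```bash
python3 -m crank '[0,0,0.05,0,0,0,1, 0,0,0,0,0,0,1]'|grep force; python3 go.py
```

```text
force: [-4.6, 2.6, 8.4]
t 16.5 grasp [0.5312 0.119  0.1027] z [-0.e+00  1.e-04 -1.e+00] head 1.817 F [-4.55  2.59  8.36] M [0.34 0.75 0.02] gap 0.0134 q6 -1.64
```

```bash
python3 -m crank '[0,0,0.05,0,0,0,1, 0,0,0,0,0,0,1]'|grep force; python3 go.py
```

```text
force: [-5.2, 1.1, 9.1]
t 16.7 grasp [0.5312 0.119  0.1027] z [ 0.e+00  1.e-04 -1.e+00] head 1.817 F [-5.17  1.15  9.14] M [0.35 1.02 0.01] gap 0.0133 q6 -1.64
```

The pin stopped at a grasp z of 0.1027, where the fully home height is 0.1028, with 9 N. I release, back off and look.

```bash
python3 -m crank '[0,0,-0.05,0,0,0,1, 0,0,0,0,0,0,0, 0,0,0,0,0,0,0, 0,0,0,0,0,0,0, 0,0,0,0,0,0,0, 0,0,0,0,0,0,0]'; python3 go.py
```

```text
t: 17.3
tcp_pos: [0.5311, 0.1188, 0.2566]
tcp_rot: [[-0.97, -0.244, -0.0], [-0.244, 0.97, -0.0], [0.0, -0.0, -1.0]]
force: [0.4, -0.5, 1.0]
finger_gap: 0.0843
t 17.3 grasp [0.5311 0.1187 0.1016] z [-2.e-04 -2.e-04 -1.e+00] head 1.817 F [ 0.36 -0.46  0.98] M [-0.02 -0.02 -0.02] gap 0.0843 q6 -1.64
```

```bash
python3 -m crank '[0,0,-1,0,0,0,0, 0,0,-2,0,0,0,0, 0,0,-4,0,0,0,0, 0,0,-4,0,0,0,0, -3,0,-3,0,0,0,0, -3,-3,0,0,0,0,0, 0,-4,0,0,0,0,0, 0,-4,0,0,0,0,0]';python3 -m crank '[0,-4,0,0,0,0,0, 0,-4,0,0,0,0,0, 0,-4,0,0,0,0,0, 0,-4,0,0,0,0,0, 0,0,0,0,0,0,0, 0,0,0,0,0,0,0]'; python3 go.py
python3 - <<'E'
from h import *
a=get_image('side');b=get_image('top')
cv2.imwrite('pics/f_side.png',a[:,:,::-1]);cv2.imwrite('pics/f_top.png',b[:,:,::-1])
cv2.imwrite('pics/f.png',np.hstack([cv2.resize(a[145:215,255:335],None,fx=5,fy=5,interpolation=cv2.INTER_CUBIC),cv2.resize(b[190:260,220:300],None,fx=5,fy=5,interpolation=cv2.INTER_CUBIC)])[:,:,::-1])
E
```

```text
t: 18.1
tcp_pos: [0.6171, 0.0263, 0.3982]
tcp_rot: [[-0.969, -0.245, 0.002], [-0.245, 0.969, -0.0], [-0.002, -0.001, -1.0]]
force: [0.6, 0.5, 0.7]
finger_gap: 0.0852
t: 18.7
tcp_pos: [0.6551, -0.1294, 0.3972]
tcp_rot: [[-0.97, -0.242, 0.0], [-0.242, 0.97, 0.0], [-0.0, 0.0, -1.0]]
force: [-0.4, -0.2, -0.1]
finger_gap: 0.0853
t 18.7 grasp [ 0.6551 -0.1293  0.2422] z [ 1.e-04  4.e-04 -1.e+00] head 1.8148 F [-0.35 -0.19 -0.14] M [-0.03 -0.01 -0.  ] gap 0.0853 q6 -2.05
```

View pics/f.png

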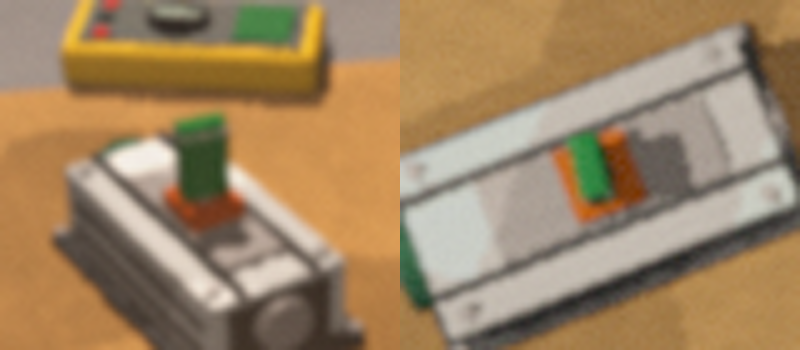

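View pics/f_top.png

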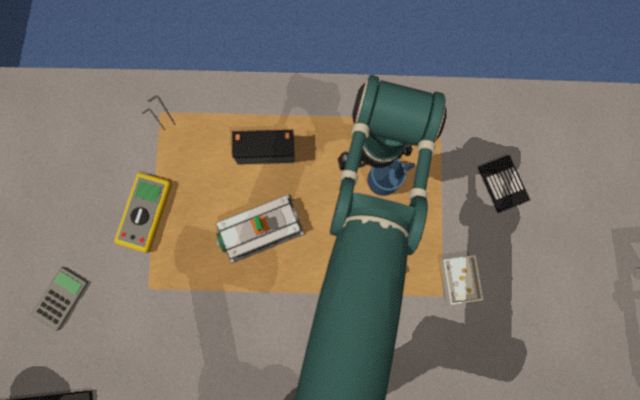

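The green handle sits on the orange bush, upright, at (205,195) in the side crop. The mug, battery, meter and box are where they were. I do one numeric height check, then hand in.

Run:
```python
from h import *
for z in(.126,.137):
    P=[.531,.119,z];print(z,'side',(proj('side',P)-[255,145]+.5)*5,'top',(proj('top',P)-[220,190]+.5)*5+[400,0])
for n,w in(('top',(slice(165,255),slice(110,300))),):
    a=cv2.imread('pics/top0.png');b=cv2.imread('pics/f_top.png')
for nm,y0,y1,x0,x1 in(('battery',128,165,230,298),('meter',172,252,114,172),('box',252,306,442,486)):
    g=[cv2.cvtColor(i[y0:y1,x0:x1],cv2.COLOR_BGR2GRAY).astype(np.float32) for i in(a,b)]
    print(nm,cv2.phaseCorrelate(*g))
```

```text
0.126 side [[200.71816826 121.12636205]] top [[586.67641618 164.97246667]]
0.137 side [[200.06229613 104.61697953]] top [[584.39340093 162.48133114]]
battery ((-0.03393618839688628, -0.016170478876905037), 1.0557862752013736)
meter ((-0.043744698584117, -0.04151887317402725), 0.9559148905674616)
box ((0.36351448474291814, -0.27891275754561917), 0.7779447575164921)
```

```bash
python3 -c "
from rig import *
print(close_job())"
```

```text
the job is handed in; nothing more can be done
None
```

The slide unit is locked. I took the largest green pin from the block and put it upright into the orange bush. I slid it with the cover about 17 mm towards +y at roughly 5 N, until the tip dropped into the carriage's hole. I then pushed it home at about 9 N, let go and handed the job in at about 19 s.

**Pin home:** the push stopped at a grasp height of 102.7 mm, where fully home is 102.8 mm. In the final side view the handle's top also sits where a fully home pin should show.

**Push:** all force readings stayed under about 10 N.

**Other items:** the battery and multimeter had not moved between the first and last pictures. The screw box comparison gave a weaker match with a 0.3–0.4 pixel shift. I put that down to the arm's shadow, since the gripper never went near it. For the mug I only compared the pictures by eye, where it looked unmoved.

**Disagreement:** the two camera views differed by about 1.6 mm on the bush position, and the pin still went in without trouble.

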